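# Shut the loaded incubator and start it

## Robot

A 6-joint arm with a two-finger parallel gripper is mounted at the origin on the work surface. World frame = base frame: x ahead of the robot, y to its left, z up, the work surface at z = 0. Lengths are in m, angles in rad, forces in N, time in s.
With the tool pointing down it reaches from about 0.225 to 0.875 m from the base axis. Payload 3.4 kg.
Tool frame: the origin (TCP) lies at the very end of the fingers, on their centre line; the grasp point (between the pads) lies manip.grip_point_offset behind it (manip.grip_point_offset is the distance from the TCP to the grasp point, in m); z points along the fingers, y is the line along which they close (so a half turn about z gives the same grasp; the last joint's range is limited). The gripper opens to 85 mm and grips with 20 to 120 N. Pads are 22 mm wide; open, the fingers measure 114 mm over their backs; the gripper's body (76 mm by 85 mm) begins 54 mm behind the grasp point. The pads swing forward as they close: fully open they stand 13 mm farther back than shut.
Start: joints at [1.109, 0.276, 1.505, -0, 1.361, -0.121], TCP at [0.192, 0.542, 0.231] pointing down, gripper open.
Joint ranges: [-2.89, 2.89], [-0.75, 2.08], [0.22, 2.7], [-1.18, 4.32], [0.11, 2.71], [-2.7, 2.7]. Speed limits (rad/s): [2.57, 2.57, 3.14, 3.14, 3.14, 3.14].

## Interface

Orientations are given as a unit quaternion [w, x, y, z].
In Python, from rig import manip gives the robot as it stands.
- The arm moves only by the shell command python3 -m pendant 'ROWS' [FORCE]. ROWS is JSON, a list of rows, each an object of numbers: "jaw": the opening, from -1 (shut) to 1 (fully open); "tx", "ty", "tz": the shift along the world's x, y, z in cm; "ax", "ay", "az": the turn, a rotation vector about the world's x, y, z in degrees. In form: [{"jaw": .., "tx": .., "ty": .., "tz": .., "ax": .., "ay": .., "az": ..}, ...]. A call has 1 to 10 rows; each row is the pose to reach, as a shift and turn from the pose commanded when the call began; what a row does not reach only later rows make up. A row lasts 1/8 s, in which the tool goes at most 62.5 mm and 10.7 degrees, less where a joint would pass 70% of its speed; a pose out of reach is approached as far as the arm can. A call with a gripper value outside its range is refused whole. The fingers move at their own pace and stop on an object; FORCE is the grip in N (left out, the last holds). Time passes only in rows, so rows that repeat a pose let the fingers close. It gives the time, the measured TCP pose, the force, the opening and the grip force at its end, in the units of the state.
- manip.get_state(): the state, without advancing time (a new reading comes with each control period).
- manip.get_image(name): name is "scene" or "side" or "wrist"; returns a dict with "pixels" (420x560x3 uint8, blue, green, red), "depth" (420x560 float32, m along the optical axis (not along the pixel's ray), 0 where there is no reading), "fx", "fy", "cx", "cy" (pixels), "D" ([k1, k2, p1, p2, k3] as OpenCV has them; the pictures are not rectified), "pose" (4x4, takes a point from camera to world coordinates). Camera axes: x right, y down, z forward; pixel columns grow to the right and rows downward; lengths in m; the calibration is good to about 2 mm. A picture is of the moment at which its call begins.
- manip.sign_off(): hands the job in; it is judged then, once.
The state is a dict: "clock": time; "qpos": joint angles; "qd": joint speeds; "effort": joint torques, N m; "position": TCP position; "ee_rot": TCP orientation; "contact_force": force on the tool from outside, world axes, zero at the start; "moment": the same for the moment, N m; "width": finger opening in m; "gripper_force": force on a finger pad.
Only numpy, scipy, OpenCV 4.12 (cv2) and the standard library are available. Lean on these libraries where they do the work, as an engineer would, in place of code of your own. Each camera call takes 0.05 s, during which the arm holds its last target. There are 200 camera calls.

## Task

Start the run on the blue-lidded incubator, the one with the three tubes in its block: push its lid down with your fingertips until it is fully shut, without slamming it, then press its green start key right down and let it spring back. Only touch and push, do not grasp or lift anything; leave the tubes in their wells, and leave the red keys, the orange-lidded incubator and everything else on the bench alone.

Things in the scene. Friction and masses are not known exactly. Their poses are not given: they have to be found in the camera images.
- blue_unit: Incubator with the blue lid, screwed to the bench. White body, 160 mm wide (y); origin on the bench. Front (-x): key deck, top at z 55, x -105 to -40 mm; behind it the well with 85 mm high walls, x -40 to 90. Its three tubes stay 9 mm below the rim. Left or right of the orange one, place and yaw vary.
- blue_lid (a joint): Angle of the blue lid, rad: 0 fully shut (level), grows as it opens, at most 1.75; starts at 0.95 to 1.35. The hinge is stiff: the lid stays at any angle, closing it takes about 2 to 4 N at its free edge, so push it all the way down.
- blue_lid_hinge (a point): Middle of the blue lid's hinge line, on the unit's far (+x) wall at unit x 90, y 0, z 85 mm; the line runs along the unit's y, and the axes are the unit's. Open, the lid stands up from here leaning to the unit's -x; its outer face looks to +x and up.
- blue_lid_edge (a point): Middle of the blue lid's free edge on the outer (upper) face. The lid is a flat plate, 135 mm from hinge to free edge, 160 mm wide, 12 mm thick; when shut it lies on the rim, underside at hinge height. A dark window marks its middle.
- blue_start_top (a point): Centre of the top of the blue unit's green start key, a round key 26 mm across that faces up on the front deck at unit x -72.5, y +40 mm. A spring pushes it back up.
- blue_start (a joint): Travel of the green start key, m: 0 up, 0.006 right down (takes 4 N).
- blue_stop (a joint): Travel of the blue unit's red stop key, 0 up, 0.006 down. Same size as the green key, on the deck at unit x -72.5, y -40 mm, 80 mm from it.
- orange_unit: Second incubator with an orange lid, empty; leave it alone. White body, 160 mm wide (y); origin on the bench. Front (-x): key deck, top at z 55, x -105 to -40 mm; behind it the well with 85 mm high walls, x -40 to 90. 
- orange_lid (a joint): Angle of the orange lid, rad, as for the blue one; it stands open at 0.95 to 1.35 and is to stay so.
- orange_start (a joint): Travel of the orange unit's green key, m.
- orange_stop (a joint): Travel of the orange unit's red key, m.
- orange_lid_edge (a point): Middle of the orange lid's free edge on its outer face.
- carton: Red and white carton, 92 x 92 x 212 mm, origin under its centre.
- jar: White jar with red cap, 80 mm across, 130 mm high, origin under its centre.
- rack: Yellow tube rack, 60 x 180 x 70 mm, origin under its centre.
- tip_box: Green pipette-tip box with a white band, all one piece, 85 x 120 x 60 mm, origin under its centre.
- blue_cap: Loose blue bottle cap, 36 mm across, 14 mm high, origin at its underside.
- red_cap: Loose red bottle cap, 36 mm across, 14 mm high, origin at its underside.
- tube0: Capped tube, 60 mm long, 15 mm across, cap 19 mm, upright in a well of the blue unit; origin at its foot.
- tube1: Capped tube, 60 mm long, 15 mm across, cap 19 mm, upright in a well of the blue unit; origin at its foot.
- tube2: Capped tube, 60 mm long, 15 mm across, cap 19 mm, upright in a well of the blue unit; origin at its foot.

How it is judged:
On the way, in this order (a step that is already met when the one before it is completed fails the run):
1. the blue lid is fully shut (value of joint blue_lid below 0.06 rad), for 0.2 s.
2. the blue unit's green key is pressed right down (value of joint blue_start above 0.0045 m), for 0.05 s.
At the end, for the whole second after the job is handed in: The blue lid is shut to within 0.06 rad (8 mm at its edge), the green key is up again, the orange lid's edge is within 25 mm of where it was, the tubes within 12 mm and the other loose things within 30 mm (value of joint blue_lid below 0.06 rad and value of joint blue_start below 0.0015 m and distance of orange_lid_edge from where it was at the start of the episode below 0.025 m and distance of each of tube0, tube1, tube2 from where it was at the start of the episode below 0.012 m and distance of each of carton, jar, rack, tip_box, blue_cap, red_cap from where it was at the start of the episode below 0.03 m); the robot touches nothing.
It fails at once if the blue lid was slammed (closing faster than 2.5 rad/s over its last 0.2 rad) (value of joint blue_lid below 0.2 rad and velocity of joint blue_lid below -2.5 rad/s).
It fails at once if the start key was pressed while the lid was open (value of joint blue_start above 0.003 m and value of joint blue_lid above 0.1 rad).
It fails at once if a key other than the blue unit's green one was pressed (value of joint any of blue_stop, orange_start, orange_stop above 0.003 m).
It fails at once if a tube was lifted or moved more than 12 mm (distance of any of tube0, tube1, tube2 from where it was at the start of the episode above 0.012 m).
It fails at once if the orange lid was moved more than 25 mm, or another loose thing lifted or moved more than 30 mm (distance of orange_lid_edge from where it was at the start of the episode above 0.025 m or distance of any of carton, jar, rack, tip_box, blue_cap, red_cap from where it was at the start of the episode above 0.03 m).
It also fails if it takes over 45 s, if anything falls off the work surface, if the arm or the gripper's body presses on something with over 40 N, if the wrist force passes 120 N, or if a joint passes its speed limit or range.

## Working session

There is one attempt and no reset: what is moved stays moved. The work goes in short steps, Python scripts to look and compute and a shell command to move; the robot and the scene stay as the last step left them, time stands still between calls to the robot, and variables do not carry over. Pictures are saved under pics/ and viewed, at most 10 in all, crops included, and the job is handed in when it is done.

```bash
mkdir -p pics
cat > h.py <<'E'
import numpy as np, cv2
from rig import manip
def get(name):
    im=manip.get_image(name); np.savez(f'/tmp/{name}.npz',**{k:np.asarray(v) for k,v in im.items()}); return im
def load(name): return dict(np.load(f'/tmp/{name}.npz'))
def cloud(im):
    h,w=im['depth'].shape; K=np.array([[im['fx'],0,im['cx']],[0,im['fy'],im['cy']],[0,0,1]],float)
    u,v=np.meshgrid(np.arange(w),np.arange(h))
    n=cv2.undistortPoints(np.stack([u,v],-1).reshape(-1,1,2).astype(np.float64),K,np.asarray(im['D'],float)).reshape(h,w,2)
    d=np.asarray(im['depth'],float); P=np.dstack([n[...,0]*d,n[...,1]*d,d]); T=np.asarray(im['pose'])
    P=P@T[:3,:3].T+T[:3,3]; P[d<=0]=np.nan
    return P
E
python3 - <<'E'
from h import *
for n in ['scene','side']:
    im=get(n); cv2.imwrite(f'pics/{n}0.png',np.asarray(im['pixels'])); print(np.round(im['pose'],3).tolist(),im['fx'])
s=manip.get_state(); print(s, manip.grip_point_offset)
E
```

```text
[[0.479, 0.773, -0.417, 1.313], [0.878, -0.417, 0.236, -0.457], [0.009, -0.479, -0.878, 1.66], [0.0, 0.0, 0.0, 1.0]] 528.6223255357247
[[0.736, -0.44, 0.515, -0.045], [-0.677, -0.482, 0.556, -0.73], [0.004, -0.758, -0.652, 0.903], [0.0, 0.0, 0.0, 1.0]] 495.39398243759484
{'clock': 0.1, 'qpos': array([ 1.10901360e+00,  2.76561765e-01,  1.50598438e+00, -2.69775476e-05,
        1.36072758e+00, -1.20987084e-01]), 'qd': array([ 3.58515688e-04, -1.31520425e-03, -3.79855885e-03, -1.15527202e-03,
       -9.87365543e-04, -5.23511942e-06]), 'effort': array([ 1.12409049e-03, -4.17699265e+01, -2.46405190e+01, -9.67208257e-05,
        5.82093096e-03, -1.51531088e-05]), 'position': array([0.19198379, 0.54150717, 0.23051794]), 'ee_rot': array([-2.28833954e-04,  1.69571582e-01,  9.85517515e-01, -8.08892241e-04]), 'contact_force': array([-0.40154315, -0.26569305,  0.92761767]), 'moment': array([-0.01245617,  0.02347392, -0.00560209]), 'gripper_force': 0.0, 'width': 0.08560897014873277} 0.0187
```

View pics/scene0.png

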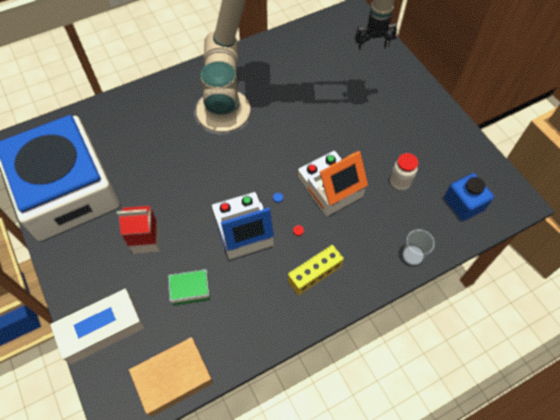

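View pics/side0.png

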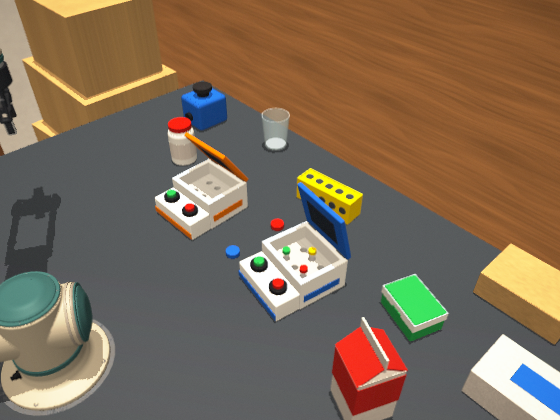

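The scene view shows the blue unit with its lid at about (247,228), green key at (247,201) and red key at (225,207). The orange unit is at about (335,180). In the side view the green key is at (259,263), the red key at (277,287) and the blue lid at (325,220).

Run:
```python
from h import *
def blob(im,lo,hi,near):
    hsv=cv2.cvtColor(np.asarray(im['pixels'],np.uint8),cv2.COLOR_BGR2HSV)
    m=cv2.inRange(hsv,np.array(lo),np.array(hi)); n,l,st,c=cv2.connectedComponentsWithStats(m)
    i=1+np.argmin([np.hypot(*(c[k]-near))+ (1e3 if st[k,4]<15 else 0) for k in range(1,n)])
    return l==i
G=((40,80,50),(85,255,255)); R=((0,130,70),(6,255,255)); B=((100,130,60),(125,255,255))
for name,g,r,b in [('scene',(247,201),(225,207),(265,240)),('side',(259,262),(277,286),(335,235))]:
    im=load(name); P=cloud(im)
    for nm,rng,near in [('green',G,g),('red',R,r)]:
        m=blob(im,*rng,near); p=P[m]; p=p[~np.isnan(p[:,0])]; z=np.percentile(p[:,2],80); q=p[abs(p[:,2]-z)<.005]
        print(name,nm,m.sum(),q.mean(0).round(4),q.max(0)-q.min(0))
    m=blob(im,*B,b); p=P[m]; p=p[~np.isnan(p[:,0])]
    c=np.median(p,0); 
    for _ in range(5):
        u,s,vt=np.linalg.svd(p-p.mean(0),full_matrices=False); d=(p-p.mean(0))@vt[2]; p=p[abs(d)<.006]
    n=vt[2]; n*=np.sign(n[2]); print(name,'lid',m.sum(),len(p),'mean',p.mean(0).round(4),'n',n.round(3),'zmin/max',p[:,2].min(),p[:,2].max(), 'top',p[p[:,2]>p[:,2].max()-.008].mean(0).round(4))
```

```text
scene green 50 [ 0.4552 -0.1181  0.0773] [0.02407916 0.02149856 0.00705099]
scene red 45 [ 0.4428 -0.1979  0.0768] [0.02329786 0.02320505 0.0093115 ]
scene lid 981 794 mean [ 0.5959 -0.1845  0.1684] n [ 0.959 -0.143  0.246] zmin/max 0.08871971545162616 0.2275886031852521 top [ 0.5842 -0.1752  0.2217]
side green 103 [ 0.4496 -0.1209  0.0778] [0.02259099 0.02147239 0.00775426]
side red 114 [ 0.4367 -0.1997  0.0778] [0.02364439 0.02383356 0.00748501]
side lid 1168 1064 mean [ 0.5835 -0.195   0.1688] n [ 0.96  -0.147  0.24 ] zmin/max 0.08127205374130975 0.22255250067685128 top [ 0.5747 -0.185   0.2176]
```

```bash
python3 -m pendant '[{"jaw":-1,"tz":5},{"jaw":-1,"tz":9},{"jaw":-1,"tx":6,"ty":-10,"tz":9,"az":5},{"jaw":-1,"tx":9,"ty":-15,"tz":9,"az":10.7},{"jaw":-1,"tx":12,"ty":-20,"tz":9,"az":10.7},{"jaw":-1,"tx":15,"ty":-25,"tz":9,"az":10.7},{"jaw":-1,"tx":18,"ty":-30,"tz":9,"az":10.7},{"jaw":-1,"tx":21,"ty":-35,"tz":9,"az":10.7},{"jaw":-1,"tx":24,"ty":-40,"tz":9,"az":10.7},{"jaw":-1,"tx":24,"ty":-40,"tz":9,"az":10.7}]'
```

```text
invalid input at $[0]: expected keys jaw, tx, ty, tz, ax, ay, az
```

All keys are needed in each row.

```bash
python3 -m pendant '[{"jaw":-1,"tx":0,"ty":0,"tz":5,"ax":0,"ay":0,"az":0},{"jaw":-1,"tx":0,"ty":0,"tz":9,"ax":0,"ay":0,"az":0},{"jaw":-1,"tx":3,"ty":-5,"tz":9,"ax":0,"ay":0,"az":5},{"jaw":-1,"tx":6,"ty":-10,"tz":9,"ax":0,"ay":0,"az":10.7},{"jaw":-1,"tx":9,"ty":-15,"tz":9,"ax":0,"ay":0,"az":10.7},{"jaw":-1,"tx":12,"ty":-20,"tz":9,"ax":0,"ay":0,"az":10.7},{"jaw":-1,"tx":15,"ty":-25,"tz":9,"ax":0,"ay":0,"az":10.7},{"jaw":-1,"tx":18,"ty":-30,"tz":9,"ax":0,"ay":0,"az":10.7},{"jaw":-1,"tx":21,"ty":-35,"tz":9,"ax":0,"ay":0,"az":10.7},{"jaw":-1,"tx":24,"ty":-40,"tz":9,"ax":0,"ay":0,"az":10.7}]'
```

```text
clock: 1.35
position: [0.4327, 0.1402, 0.3211]
ee_rot: [-0.0, 0.077, 0.997, 0.0]
contact_force: [-0.0, -0.3, 0.7]
width: -0.0002
gripper_force: 0.0
```

```bash
python3 -m pendant '[{"jaw":-1,"tx":3,"ty":-5,"tz":0,"ax":0,"ay":0,"az":0},{"jaw":-1,"tx":6,"ty":-10,"tz":0,"ax":0,"ay":0,"az":0},{"jaw":-1,"tx":9,"ty":-15,"tz":0,"ax":0,"ay":0,"az":0},{"jaw":-1,"tx":12,"ty":-20,"tz":0,"ax":0,"ay":0,"az":0},{"jaw":-1,"tx":15,"ty":-25,"tz":0,"ax":0,"ay":0,"az":0},{"jaw":-1,"tx":18,"ty":-30,"tz":0,"ax":0,"ay":0,"az":0},{"jaw":-1,"tx":20,"ty":-33,"tz":0,"ax":0,"ay":0,"az":0},{"jaw":-1,"tx":20,"ty":-33,"tz":0,"ax":0,"ay":0,"az":0},{"jaw":-1,"tx":20,"ty":-33,"tz":0,"ax":0,"ay":0,"az":0}]'
python3 - <<'E'
from h import *
im=get('side'); cv2.imwrite('pics/side1.png',np.asarray(im['pixels'])[80:330,150:450].repeat(2,0).repeat(2,1)); print(manip.get_state()['qpos'])
im=get('wrist'); print(np.asarray(im['pose']).round(3))
E
```

```text
clock: 2.48
position: [0.6317, -0.1874, 0.3207]
ee_rot: [-0.001, 0.077, 0.997, 0.001]
contact_force: [0.6, 1.0, 0.1]
width: 0.0003
gripper_force: 0.0
[-3.93725335e-01  3.76652864e-01  1.13790899e+00  5.70235895e-04
  1.62821811e+00 -1.81115267e+00]
[[ 0.152  0.947  0.283  0.559]
 [ 0.988 -0.146 -0.042 -0.175]
 [ 0.002  0.286 -0.958  0.464]
 [ 0.     0.     0.     1.   ]]
```

View pics/side1.png

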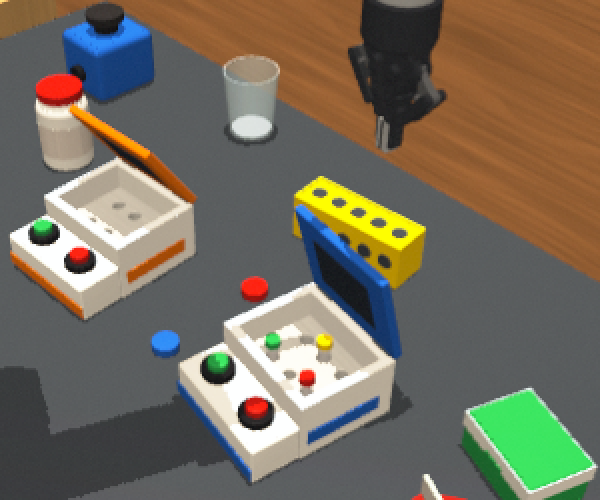

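Side view: closed fingertips at crop (390,150), behind and above the blue lid edge at (345,240), with clear room below. I'll descend behind the lid and close up to it.

```bash
python3 -m pendant '[{"jaw":-1,"tx":0,"ty":0,"tz":-4,"ax":0,"ay":0,"az":0},{"jaw":-1,"tx":0,"ty":0,"tz":-8,"ax":0,"ay":0,"az":0},{"jaw":-1,"tx":0,"ty":0,"tz":-12.1,"ax":0,"ay":0,"az":0},{"jaw":-1,"tx":0,"ty":0,"tz":-12.1,"ax":0,"ay":0,"az":0},{"jaw":-1,"tx":-1,"ty":0.16,"tz":-12.1,"ax":0,"ay":0,"az":0},{"jaw":-1,"tx":-2,"ty":0.3,"tz":-12.1,"ax":0,"ay":0,"az":0},{"jaw":-1,"tx":-3,"ty":0.47,"tz":-12.1,"ax":0,"ay":0,"az":0},{"jaw":-1,"tx":-3.8,"ty":0.59,"tz":-12.1,"ax":0,"ay":0,"az":0},{"jaw":-1,"tx":-3.8,"ty":0.59,"tz":-12.1,"ax":0,"ay":0,"az":0}]'
```

```text
clock: 3.7
position: [0.5937, -0.1822, 0.201]
ee_rot: [0.0, 0.077, 0.997, -0.0]
contact_force: [0.1, 0.4, 0.4]
width: -0.0001
gripper_force: 0.0
```

```bash
python3 -m pendant '[{"jaw":-1,"tx":-0.8,"ty":0.13,"tz":-0.4,"ax":0,"ay":0,"az":0},{"jaw":-1,"tx":-1.7,"ty":0.26,"tz":-0.8,"ax":0,"ay":0,"az":0},{"jaw":-1,"tx":-2.7,"ty":0.43,"tz":-1.27,"ax":0,"ay":0,"az":0},{"jaw":-1,"tx":-3.7,"ty":0.58,"tz":-1.84,"ax":0,"ay":0,"az":0},{"jaw":-1,"tx":-4.65,"ty":0.73,"tz":-2.5,"ax":0,"ay":0,"az":0},{"jaw":-1,"tx":-4.65,"ty":0.73,"tz":-2.5,"ax":0,"ay":0,"az":0}]'
python3 - <<'E'
from h import *
im=get('side'); cv2.imwrite('pics/side2.png',np.asarray(im['pixels'])[80:330,150:450].repeat(2,0).repeat(2,1))
E
```

```text
clock: 4.45
position: [0.5459, -0.1743, 0.1743]
ee_rot: [-0.001, 0.077, 0.997, 0.001]
contact_force: [0.1, 0.1, -0.2]
width: 0.0002
gripper_force: 0.0
```

View pics/side2.png

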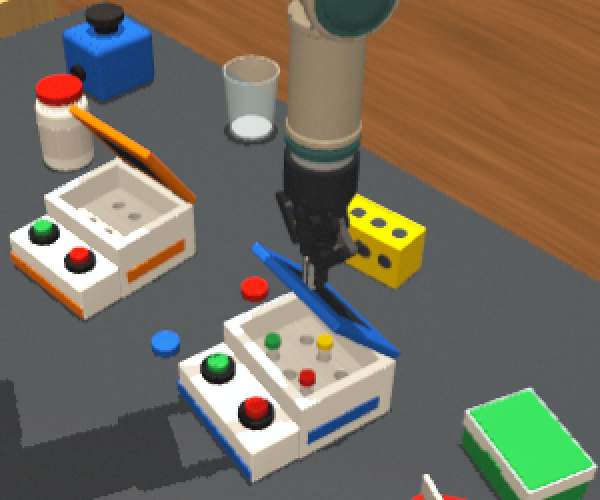

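The lid is following: its edge is now at crop (258,248), with the fingertip on the outer face at (312,285). I'll continue along the arc.

```bash
python3 -m pendant '[{"jaw":-1,"tx":-0.75,"ty":0.11,"tz":-0.6,"ax":0,"ay":0,"az":0},{"jaw":-1,"tx":-1.5,"ty":0.23,"tz":-1.45,"ax":0,"ay":0,"az":0},{"jaw":-1,"tx":-2.2,"ty":0.34,"tz":-2.36,"ax":0,"ay":0,"az":0},{"jaw":-1,"tx":-2.8,"ty":0.44,"tz":-3.35,"ax":0,"ay":0,"az":0},{"jaw":-1,"tx":-3.1,"ty":0.48,"tz":-3.9,"ax":0,"ay":0,"az":0},{"jaw":-1,"tx":-3.3,"ty":0.51,"tz":-4.4,"ax":0,"ay":0,"az":0},{"jaw":-1,"tx":-3.5,"ty":0.54,"tz":-4.9,"ax":0,"ay":0,"az":0},{"jaw":-1,"tx":-3.7,"ty":0.57,"tz":-5.4,"ax":0,"ay":0,"az":0},{"jaw":-1,"tx":-3.7,"ty":0.57,"tz":-5.4,"ax":0,"ay":0,"az":0}]'
```

```text
clock: 5.62
position: [0.5106, -0.169, 0.1208]
ee_rot: [-0.0, 0.077, 0.997, 0.0]
contact_force: [-0.4, 0.8, 0.8]
width: 0.0
gripper_force: 0.0
```

```bash
python3 -m pendant '[{"jaw":-1,"tx":-0.1,"ty":0,"tz":-0.5,"ax":0,"ay":0,"az":0},{"jaw":-1,"tx":-0.2,"ty":0,"tz":-1.0,"ax":0,"ay":0,"az":0},{"jaw":-1,"tx":-0.3,"ty":0,"tz":-1.5,"ax":0,"ay":0,"az":0},{"jaw":-1,"tx":-0.4,"ty":0,"tz":-1.9,"ax":0,"ay":0,"az":0},{"jaw":-1,"tx":-0.4,"ty":0,"tz":-2.2,"ax":0,"ay":0,"az":0},{"jaw":-1,"tx":-0.4,"ty":0,"tz":-2.4,"ax":0,"ay":0,"az":0},{"jaw":-1,"tx":-0.4,"ty":0,"tz":-2.5,"ax":0,"ay":0,"az":0},{"jaw":-1,"tx":-0.4,"ty":0,"tz":-2.5,"ax":0,"ay":0,"az":0}]'
```

```text
clock: 6.62
position: [0.5064, -0.1691, 0.097]
ee_rot: [-0.0, 0.077, 0.997, -0.0]
contact_force: [-2.9, 1.3, 6.7]
width: -0.0002
gripper_force: 2.9
```

```bash
python3 -m pendant '[{"jaw":-1,"tx":0,"ty":0,"tz":-0.1,"ax":0,"ay":0,"az":0},{"jaw":-1,"tx":0,"ty":0,"tz":-0.2,"ax":0,"ay":0,"az":0},{"jaw":-1,"tx":0,"ty":0,"tz":-0.2,"ax":0,"ay":0,"az":0},{"jaw":-1,"tx":0,"ty":0,"tz":-0.2,"ax":0,"ay":0,"az":0}]'
```

```text
clock: 7.12
position: [0.5065, -0.1692, 0.0968]
ee_rot: [0.0, 0.077, 0.997, -0.0]
contact_force: [-5.7, 2.3, 15.9]
width: -0.0003
gripper_force: 8.5
```

Hard stop at z 0.0968, which is the expected height when shut. I'll lift off, then check the lid and key.

```bash
python3 -m pendant '[{"jaw":-1,"tx":0,"ty":0,"tz":3,"ax":0,"ay":0,"az":0},{"jaw":-1,"tx":0,"ty":0,"tz":8,"ax":0,"ay":0,"az":0},{"jaw":-1,"tx":0,"ty":0,"tz":13,"ax":0,"ay":0,"az":0},{"jaw":-1,"tx":0,"ty":0,"tz":13,"ax":0,"ay":0,"az":0}]'
python3 - <<'E'
from h import *
for name in ['scene','side','wrist']:
    im=get(name); P=cloud(im); px=np.asarray(im['pixels'],np.uint8)
    hsv=cv2.cvtColor(px,cv2.COLOR_BGR2HSV)
    with np.errstate(invalid='ignore'):
        near=(np.hypot(P[...,0]-.4525,P[...,1]+.1195)<.03)&(P[...,2]>.066)&(P[...,2]<.1)
        lidreg=(abs(P[...,0]-.53)<.1)&(abs(P[...,1]+.175)<.1)&(P[...,2]>.08)&(P[...,2]<.13)
    q=P[near&(cv2.inRange(hsv,(40,80,50),(85,255,255))>0)]
    if len(q): print(name,'green',len(q),q.mean(0).round(4),(q.max(0)+q.min(0)).round(4)/2,q[:,2].max().round(4))
    l=P[lidreg&(cv2.inRange(hsv,(100,130,40),(125,255,255))>0)]
    if len(l)>20:
        A=np.c_[l[:,:2]-[.607,-.184],np.ones(len(l))]; print(name,'lid',np.linalg.lstsq(A,l[:,2],rcond=None)[0].round(4))
    if name=='wrist': cv2.imwrite('pics/wrist3.png',px)
E
```

```text
clock: 7.62
position: [0.5095, -0.1707, 0.2288]
ee_rot: [0.005, 0.077, 0.997, -0.002]
contact_force: [0.1, 0.5, 0.2]
width: 0.0002
gripper_force: 0.0
scene green 39 [ 0.4536 -0.1175  0.0757] [ 0.45425 -0.1165   0.07615] 0.086
scene lid [ 0.0028 -0.0023  0.0967]
side green 101 [ 0.4483 -0.1221  0.0756] [ 0.44965 -0.11835  0.0735 ] 0.081
side lid [0.007  0.0067 0.0982]
wrist green 672 [ 0.4513 -0.1164  0.0757] [ 0.45195 -0.1154   0.07255] 0.0791
wrist lid [0.0021 0.0004 0.097 ]
```

View pics/wrist3.png

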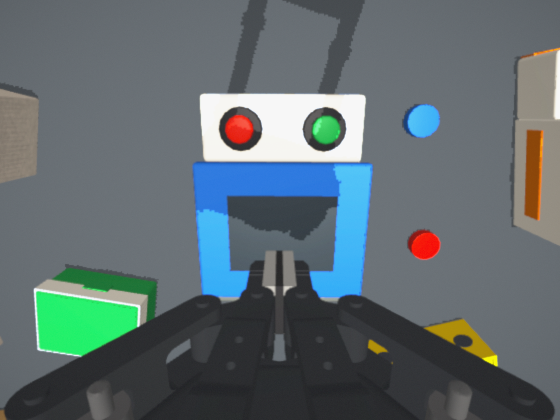

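The wrist view shows the lid flat and shut, with the green key at (325,129), the red key at (240,129) and the blue cap well clear at (421,120). The lid plane is level at z 0.097, and the key is at (0.452,-0.118) with its top near z 0.078.

```bash
python3 -m pendant '[{"jaw":-1,"tx":-3,"ty":2.7,"tz":-1,"ax":0,"ay":0,"az":0},{"jaw":-1,"tx":-5.5,"ty":5.1,"tz":-3,"ax":0,"ay":0,"az":0},{"jaw":-1,"tx":-5.5,"ty":5.1,"tz":-5,"ax":0,"ay":0,"az":0},{"jaw":-1,"tx":-5.5,"ty":5.1,"tz":-8,"ax":0,"ay":0,"az":0},{"jaw":-1,"tx":-5.5,"ty":5.1,"tz":-11,"ax":0,"ay":0,"az":0},{"jaw":-1,"tx":-5.5,"ty":5.1,"tz":-13.5,"ax":0,"ay":0,"az":0},{"jaw":-1,"tx":-5.5,"ty":5.1,"tz":-13.5,"ax":0,"ay":0,"az":0},{"jaw":-1,"tx":-5.5,"ty":5.1,"tz":-13.5,"ax":0,"ay":0,"az":0}]'
python3 - <<'E'
from h import *
im=load('wrist');P=cloud(im)
for v in (117,129,141): print([round(float(z)*1000) for z in P[v,295:355:3,2]])
im=get('side'); cv2.imwrite('pics/side4.png',np.asarray(im['pixels'])[200:330,200:360].repeat(4,0).repeat(4,1))
E
```

```text
clock: 8.78
position: [0.4517, -0.1182, 0.0892]
ee_rot: [-0.0, 0.077, 0.997, 0.0]
contact_force: [0.5, 0.5, 0.3]
width: 0.0001
gripper_force: 0.0
[55, 56, 54, 55, 65, 68, 67, 68, 67, 76, 76, 77, 74, 69, 67, 66, 54, 54, 55, 54]
[55, 55, 56, 66, 68, 67, 76, 78, 78, 77, 78, 76, 77, 78, 78, 68, 67, 54, 55, 54]
[54, 56, 55, 55, 65, 67, 66, 67, 77, 77, 76, 76, 76, 67, 66, 66, 54, 54, 55, 55]
```

View pics/side4.png

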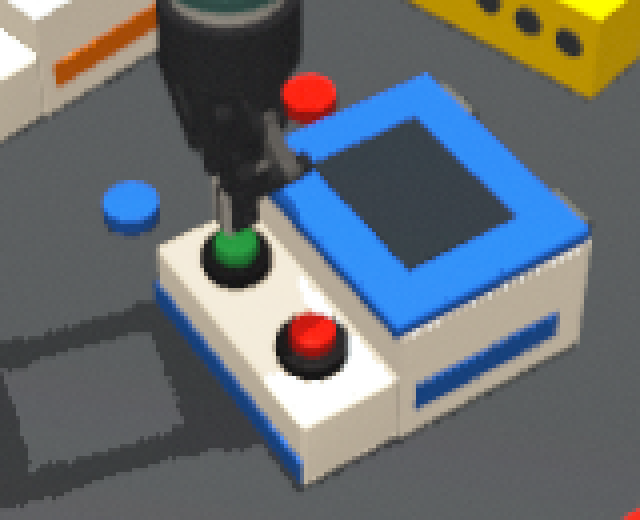

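The fingertips are over the green key (crop 236,235), and the collar at z 0.067 lies below the key's bottom position (about 0.071). Pressing.

```bash
python3 -m pendant '[{"jaw":-1,"tx":0,"ty":0,"tz":-0.8,"ax":0,"ay":0,"az":0},{"jaw":-1,"tx":0,"ty":0,"tz":-1.2,"ax":0,"ay":0,"az":0},{"jaw":-1,"tx":0,"ty":0,"tz":-1.5,"ax":0,"ay":0,"az":0},{"jaw":-1,"tx":0,"ty":0,"tz":-1.7,"ax":0,"ay":0,"az":0},{"jaw":-1,"tx":0,"ty":0,"tz":-1.8,"ax":0,"ay":0,"az":0},{"jaw":-1,"tx":0,"ty":0,"tz":-1.8,"ax":0,"ay":0,"az":0},{"jaw":-1,"tx":0,"ty":0,"tz":-1.8,"ax":0,"ay":0,"az":0}]'
```

```text
clock: 9.7
position: [0.4517, -0.1181, 0.0715]
ee_rot: [0.0, 0.077, 0.997, 0.0]
contact_force: [-0.5, 0.6, 3.3]
width: -0.0001
gripper_force: 1.8
```

```bash
python3 -m pendant '[{"jaw":-1,"tx":0,"ty":0,"tz":-0.1,"ax":0,"ay":0,"az":0},{"jaw":-1,"tx":0,"ty":0,"tz":-0.2,"ax":0,"ay":0,"az":0},{"jaw":-1,"tx":0,"ty":0,"tz":-0.3,"ax":0,"ay":0,"az":0},{"jaw":-1,"tx":0,"ty":0,"tz":-0.3,"ax":0,"ay":0,"az":0},{"jaw":-1,"tx":0,"ty":0,"tz":-0.3,"ax":0,"ay":0,"az":0}]'
```

```text
clock: 10.32
position: [0.4518, -0.1182, 0.0707]
ee_rot: [0.001, 0.077, 0.997, -0.0]
contact_force: [-5.0, 1.4, 23.0]
width: 0.0
gripper_force: 11.4
```

The key has bottomed: hard stop at 0.0707 with 23 N, about 6 mm below its rest height. Retreating upward.

```bash
python3 -m pendant '[{"jaw":-1,"tx":0,"ty":0,"tz":1,"ax":0,"ay":0,"az":0},{"jaw":-1,"tx":0,"ty":0,"tz":4,"ax":0,"ay":0,"az":0},{"jaw":-1,"tx":0,"ty":0,"tz":9,"ax":0,"ay":0,"az":0},{"jaw":-1,"tx":0,"ty":0,"tz":15,"ax":0,"ay":0,"az":0},{"jaw":-1,"tx":0,"ty":0,"tz":15,"ax":0,"ay":0,"az":0},{"jaw":-1,"tx":0,"ty":0,"tz":15,"ax":0,"ay":0,"az":0}]'
python3 - <<'E'
from h import *
im=get('side');P=cloud(im);px=np.asarray(im['pixels'],np.uint8);hsv=cv2.cvtColor(px,cv2.COLOR_BGR2HSV)
with np.errstate(invalid='ignore'):
    near=(np.hypot(P[...,0]-.45,P[...,1]+.12)<.03)&(P[...,2]>.06)&(P[...,2]<.1)
    lid=(abs(P[...,0]-.53)<.1)&(abs(P[...,1]+.175)<.1)&(P[...,2]>.08)&(P[...,2]<.13)
print(np.median(P[near&(cv2.inRange(hsv,(40,80,50),(85,255,255))>0)],0))
l=P[lid&(cv2.inRange(hsv,(100,130,40),(125,255,255))>0)];print(np.percentile(l[:,2],[5,50,95]))
cv2.imwrite('pics/side5.png',px)
E
```

```text
clock: 11.08
position: [0.4513, -0.1179, 0.2177]
ee_rot: [-0.0, 0.077, 0.997, 0.0]
contact_force: [0.2, 0.4, 0.7]
width: 0.0
gripper_force: 0.0
[ 0.44774309 -0.12288043  0.07741008]
[0.09349026 0.09797013 0.10062661]
```

View pics/side5.png

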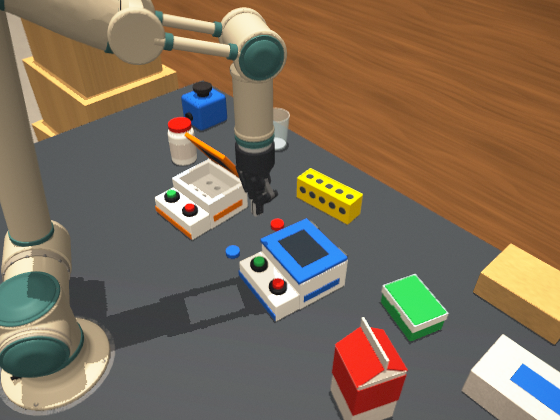

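The lid is shut at (303,250), the green key is up again at (259,263), everything else is where it was, and the gripper is clear at (260,205).

```bash
python3 -c "
from rig import manip
print(manip.sign_off())"
```

```text
the job is handed in; nothing more can be done
None
```

The blue lid is fully shut, the green start key was pressed right down and has sprung back, the last picture shows nothing else moved, and the job is handed in (no verdict was returned).

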